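Pin back the sprung take-up arm of a wire tensioner

ROBOT

A 6-joint arm with a two-finger parallel gripper is mounted at the origin on a cart in front of the work surface, level with it; the furniture and walls round the work are solid. World frame = base frame: x ahead of the robot, y to its left, z up, the work surface at z = 0. Lengths are in m, angles in rad, forces in N, time in s.
With the tool pointing down it reaches from about 0.35 to 0.8 m from the base axis. Payload 7.3 kg.
Tool frame: the origin (TCP) lies on the centre line of the jaws, within the pads' length; the fingertips stand 17 mm ahead of it and the grasp point (between the pads) lies 2 mm behind it (arm.finger_overhang is the distance from the TCP to the fingertips, in m); z points along the fingers, y is the line along which they close (so a half turn about z gives the same grasp; the last joint's range is limited). The gripper opens to 85 mm and grips with 20 to 120 N. Pads are 22 mm wide; open, the fingers measure 114 mm over their backs; the gripper's body (76 mm by 85 mm) begins 54 mm behind the grasp point. The pads swing forward as they close: fully open they stand 13 mm farther back than shut.
Start: joints at [-1.414, 0.342, 1.524, -0, 1.275, -0.146], TCP at [0.157, -0.501, 0.248] pointing down, gripper open.
Joint ranges: [-2.53, 2.53], [-0.77, 2.02], [0.04, 2.7], [-1, 4.14], [0.28, 2.66], [-3.11, 3.11]. Speed limits (rad/s): [2.57, 2.57, 3.14, 3.14, 3.14, 3.14].

INTERFACE

Orientations are given as a unit quaternion [x, y, z, w].
In Python, from station import arm gives the robot as it stands. The module is installed in compiled form; this text tells all that it offers.
- The arm moves only by the tool play_rows, never from a script. Its argument "commands" is a list of rows, each a list of 7 numbers: the shift along the tool's x, y, z in m, then the turn, a rotation vector about the tool's x, y, z in rad, then the finger opening in m, from 0 to 0.0854. In form: [[tx, ty, tz, ax, ay, az, fingers], ...]. A call has 1 to 20 rows; each row shifts and turns the commanded pose from where the row before left it, along the tool's axes as they then stand; what a row does not reach is not made up. A row lasts 1/10 s, in which the tool goes at most 50 mm and 8.59 degrees, less where a joint would pass 70% of its speed; a pose out of reach is approached as far as the arm can. A call with a gripper value outside its range is refused whole. The fingers move at their own pace and stop on an object; the grip force is fixed at half the most. Time passes only in rows, so rows that do not move let the fingers close. It gives the time, the measured TCP pose, the force, the opening and the grip force at its end, in the units of the state.
- arm.observe(): the state, without advancing time (a new reading comes with each control period).
- arm.snapshot(name): name is "scene" or "top"; returns a dict with "img" (420x560x3 uint8, blue, green, red), "z_map" (420x560 float32, m along the optical axis (not along the pixel's ray), 0 where there is no reading), "fovy" (degrees; the focal length in pixels is half the picture's height over the tangent of half this angle, whatever the lens; pixels are square), "cx", "cy" (the principal point, pixels), "rvec" (rotation vector, rad) and "tvec" (3), from world to camera coordinates, as OpenCV has them. Camera axes: x right, y down, z forward; pixel columns grow to the right and rows downward; lengths in m; the calibration is good to about 2 mm. A picture is of the moment at which its call begins.
- arm.finish_job(): hands the job in; it is judged then, once.
The state is a dict: "time_s": time; "joints": joint angles; "dq": joint speeds; "effort": joint torques, N m; "eef_pos": TCP position; "ee_rot": TCP orientation; "contact_force": force on the tool from outside, world axes, zero at the start; "torque": the same for the moment, N m; "finger_gap": finger opening in m; "grip_force": force on a finger pad.
Only numpy, scipy, OpenCV 4.12 (cv2) and the standard library are available. Lean on these libraries where they do the work, as an engineer would, in place of code of your own. Each camera call takes 0.05 s, during which the arm holds its last target. There are 200 camera calls.

TASK

Park the wire tensioner so that it can be threaded: take the red-handled locking pin out of its wooden holder, use it to swing the sprung take-up arm to the right until the pin stands over the yellow-ringed hole in the sloping panel, and while the pin still holds the arm back push it squarely and fully home in that hole. When you let go, the arm must stay held back by the pin. Leave the green spool, the tin and the oil bottle where they stand.

Things in the scene. Friction and masses are not known exactly. Their poses are not given: they have to be found in the camera images.
- tensioner: fixed tensioner stand, grey base 170 x 200 mm; on it a green panel, 190 mm along the slope, 220 mm wide, rising away from the robot at 28 degrees to level. Origin: centre of the base's underside, on the bench; x points from the panel's low edge to its high edge, z up. Nothing fixed to the panel, nor the arm, stands more than 26 mm above its face
- lock_hole (a point): centre of the mouth of the lock hole in the panel's face, in a painted yellow ring 27 mm across. Hole 12 mm wide, 18 mm deep, blind, with a 3 mm countersink, square to the panel. z axis: the panel's outward normal; x: up the slope; y: to the left across the panel. It lies 76 mm straight up the slope from pivot
- pivot (a point): point on the panel's face under the axis of the take-up arm; same axes as lock_hole
- take_up (a joint): angle of the sprung arm about the panel's normal: 0 = at rest, aluminium bar pointing 0.65 rad to the left of straight up the slope; grows to the right (clockwise seen from in front); far stop 1.15. 0.82 = bar's left side touches a pin standing in the lock hole. A spring pulls it back to 0: 2 N at rest, 4 N at 0.82, felt 76 mm from the pivot
- bar_side (a point): where the pin's shank should push: middle of the bar's left-hand side face, 76 mm from the pivot. x axis: along the bar, away from the pivot; z: panel's normal. The bar is 16 mm wide, reaches 95 mm from the pivot and lies 3 to 19 mm above the panel; beyond it is a white idler wheel, 40 mm across, centred 117 mm from the pivot
- pin: loose locking pin, about 80 g, upright in its holder: steel shank 10 mm across, 45 mm long, chamfered foot; collar 22 mm across, 4 mm thick; red square grip 20 x 20 mm, 49 to 83 mm above the foot. Origin: centre of the foot; z up to the grip, x and y square to its flats. When home, its collar is 27 mm above the panel. With the arm leaning on it, it does not sink by itself: push it
- pin_tip (a point): centre of the pin's foot
- pin_holder: fixed wooden block 56 x 56 mm, 36 mm high; the pin stands in its middle in a loose 12 mm hole 26 mm deep. Origin: centre of the underside. Mind the tall winder cabinet (fixed, never moves) beyond the holder and to the right of the tensioner: 0.40 m high, its front at x = 0.565, its sides at y = 0.065 and -0.335, spindle and guides sticking out to y = -0.41, a plug to y = 0.11
- spool_green: bystander: spool with green flanges, 46 x 54 mm, 34 mm high; origin under its centre
- flux_tin: bystander: round beige tin, 52 mm across, 22 mm high; origin under its centre
- oil_bottle: bystander: yellow bottle with red spout, 38 mm across, 94 mm high; origin under its centre
Not all that is in view belongs to the job. Leave any white look-alike of the pin alone.

How it is judged:
By the outcome, as a careful person would: the job done as asked, in the order asked, and still so for the second after the job is handed in, with the robot touching nothing.
It also fails if it takes over 51 s, if anything falls off the work surface, if the arm or the gripper's body presses on something with over 40 N, if the wrist force passes 120 N, or if a joint passes its speed limit or range.

## Working session

There is one attempt and no reset: what is moved stays moved. The work goes in short steps, Python scripts to look and compute and a tool call to move; the robot and the scene stay as the last step left them, time stands still between calls to the robot, and variables do not carry over. Pictures are saved under pics/ and viewed, at most 10 in all, crops included, and the job is handed in when it is done.

Besides the shell and the picture viewer there is one more tool, called after "Call:" as name(argument=value, ...) on one line, values as JSON. play_rows: Moves the arm, as the interface text tells. Its arguments: {"type":"object","properties":{"commands":{"type":"array","items":{"type":"array","items":{"type":"number"}}}},"required":["commands"]}

```bash
mkdir -p pics; cat > h.py <<'E'
import numpy as np, cv2
from station import arm
def snap(n,save=None):
    s=arm.snapshot(n)
    s['R']=cv2.Rodrigues(np.array(s['rvec'],float))[0]; s['t']=np.array(s['tvec'],float).ravel()
    s['f']=s['img'].shape[0]/2/np.tan(np.radians(s['fovy'])/2)
    if save: cv2.imwrite('pics/'+save,s['img'])
    return s
def ray(s,u,v):
    d=s['R'].T@np.array([(u-s['cx'])/s['f'],(v-s['cy'])/s['f'],1.]); return -s['R'].T@s['t'],d
def onz(s,u,v,z):
    c,d=ray(s,u,v); return c+d*(z-c[2])/d[2]
def cloud(s):
    h,w=s['z_map'].shape; v,u=np.mgrid[:h,:w]; z=s['z_map']
    p=np.stack([(u-s['cx'])/s['f']*z,(v-s['cy'])/s['f']*z,z],-1)
    return (p-s['t'])@s['R']
def proj(s,P):
    q=s['R']@np.array(P)+s['t']; return q[:2]/q[2]*s['f']+[s['cx'],s['cy']]
E
python3 - <<'E'
from h import *
for n in('scene','top'):
    s=snap(n,n+'0.png'); print(n,s['fovy'],s['cx'],s['cy'],-s['R'].T@s['t'],s['R'][2],s['f'])
o=arm.observe(); print(o,arm.finger_overhang)
E
```

```text
scene 56.95051257834145 282.8038213921833 211.41591427470556 [-0.21414348 -0.30018631  0.58437082] [ 0.76511952  0.38265316 -0.51785006] 387.17052644591
top 46.735713986327944 278.8869356771374 202.85541014928086 [0.42328987 0.08120773 1.3514967 ] [ 0.10602676 -0.01724687 -0.99421369] 486.0292647983978
{'time_s': 0.1, 'joints': array([-1.41397066e+00,  3.42638794e-01,  1.52492590e+00,  1.08235040e-05,
        1.27541072e+00, -1.45975375e-01]), 'dq': array([-0.00205614, -0.00340922, -0.00164522,  0.00135843,  0.00060929,
        0.00128189]), 'effort': array([ 2.03658070e-03, -4.34448373e+01, -2.46490538e+01, -1.52858847e-04,
        4.75286346e-03,  1.24928718e-05]), 'eef_pos': array([ 0.1565354 , -0.50076529,  0.2477013 ]), 'ee_rot': array([ 9.88560819e-01,  1.50821181e-01,  1.42539452e-06, -6.91396038e-04]), 'contact_force': array([ 0.92488464,  0.32831545, -0.94233825]), 'torque': array([ 0.00635574,  0.02295993, -0.01757378]), 'grip_force': 0.0, 'finger_gap': 0.08537044870872655} 0.017
```

View pics/scene0.png

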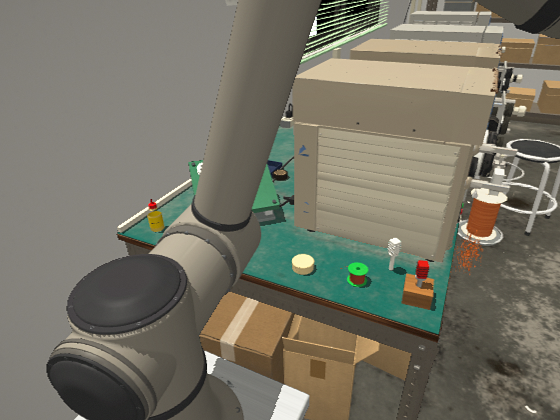

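View pics/top0.png

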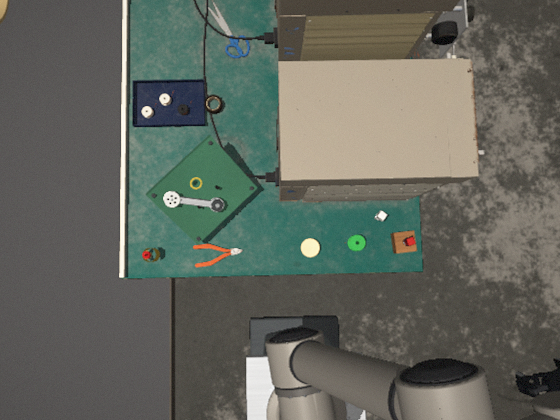

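The top view shows the pin in its holder at (404,242), the white look-alike at (381,216), the yellow ring at (196,184), the pivot at (217,205) and the idler at (172,199). The scene view shows the red grip at (422,270); the robot arm hides the panel.

```bash
python3 - <<'E'
from h import *
s=snap('top'); P=cloud(s); hsv=cv2.cvtColor(s['img'],cv2.COLOR_BGR2HSV); H,S,V=cv2.split(hsv)
crop=s['img'][130:250,130:280]; cv2.imwrite('pics/c1.png',np.hstack([cv2.resize(crop,None,fx=4,fy=4,interpolation=2)]))
c2=s['img'][200:265,340:430]; 
# bench
b=P[245:262,250:290].reshape(-1,3); print('bench z',np.median(b,0))
# panel
m=np.zeros(H.shape,np.uint8); cv2.fillPoly(m,[np.array([[210,146],[255,187],[204,232],[158,193]])],1)
g=(m>0)&(H>55)&(H<90)&(s['z_map']>0); X=P[g]
for _ in range(4):
    A=np.c_[X[:,:2],np.ones(len(X))]; k=np.linalg.lstsq(A,X[:,2],rcond=None)[0]; r=X[:,2]-A@k; X=X[abs(r)<.004]
n=np.array([-k[0],-k[1],1]); n/=np.linalg.norm(n); print('panel',k,n,'slope',np.degrees(np.arccos(n[2])),'yaw',np.degrees(np.arctan2(k[1],k[0])),len(X),r.std())
def onp(u,v,h=0):
    c,d=ray(s,u,v); k0=np.array([0,0,k[2]])+n*h; return c+d*((k0-c)@n)/(d@n)
y=(m>0)&(H>18)&(H<35)&(S>110); v,u=np.nonzero(y); (e)=cv2.minEnclosingCircle(np.c_[u,v].astype(np.float32)); print('ring',e,onp(*e[0]),len(u))
# red pin
r=((H<6)|(H>174))&(S>150)&(V>90); r[:, :390]=0; r[:,430:]=0;r[:225]=0;r[260:]=0; v,u=np.nonzero(r); print('red top',u.min(),u.max(),v.min(),v.max(),np.median(P[r],0))
ct=cv2.minAreaRect(np.c_[u,v].astype(np.float32)); print(ct)
print('pin', onz(s,*ct[0],.093))
w=(H>5)&(H<20)&(S>90); w[:,:385]=0; w[:,425:]=0;w[:225]=0;w[260:]=0; v,u=np.nonzero(w|r); ct=cv2.minAreaRect(np.c_[u,v].astype(np.float32)); print('holder',ct,onz(s,*ct[0],.036),[onz(s,*q,.036)[:2] for q in cv2.boxPoints(ct)], np.median(P[w],0))
t=snap('scene'); H,S,V=cv2.split(cv2.cvtColor(t['img'],cv2.COLOR_BGR2HSV)); Q=cloud(t)
r=((H<6)|(H>174))&(S>150)&(V>60); r[:, :400]=0; r[:,440:]=0;r[:250]=0;r[300:]=0; v,u=np.nonzero(r); print('red sc',u.min(),u.max(),v.min(),v.max(),np.median(Q[r],0),Q[r][:,2].max(),Q[r][:,2].min())
cv2.imwrite('pics/c2.png',np.vstack([cv2.resize(t['img'][230:310,380:450],(560,640))[:300*2],])[:300*2])
cv2.imwrite('pics/c3.png',np.hstack([cv2.resize(t['img'][235:310,385:450],(390,450),interpolation=2),cv2.resize(c2[15:,40:],(400,450),interpolation=2)]))
E
```

```text
bench z [0.42847871 0.08596516 0.00143327]
panel [ 0.38715167  0.35850993 -0.2212752 ] [-0.34240893 -0.31707728  0.88443096] slope 27.818423830290698 yaw 42.80028287095861 2886 0.0018901974199426051
ring ((195.5, 183.0), 6.265082359313965) [0.61119646 0.27261464 0.11308558] 70
red top 405 414 237 245 [ 0.45062112 -0.27798217  0.09477484]
((409.50006103515625, 241.00001525878906), (7.602630138397217, 8.9442720413208), 63.43495178222656)
pin [ 0.45080216 -0.27698634  0.093     ]
holder ((403.4499816894531, 241.6499786376953), (20.930362701416016, 23.05168342590332), 81.8698959350586) [ 0.45066494 -0.27666212  0.036     ] [array([ 0.4750619 , -0.24274304]), array([ 0.48251672, -0.30538336]), array([ 0.4263419 , -0.31047842]), array([ 0.41899937, -0.24810882])] [ 0.45015917 -0.27041586  0.03774193]
red sc 416 428 260 278 [ 0.44047281 -0.27879033  0.08268247] 0.09430315033089468 -0.0022542163464924505
```

View pics/c1.png

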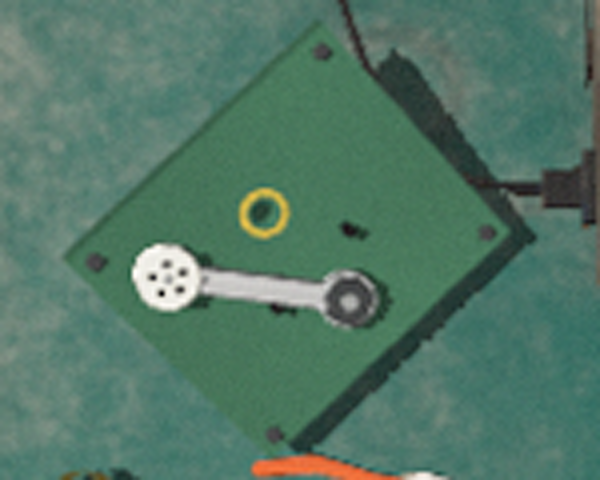

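View pics/c3.png

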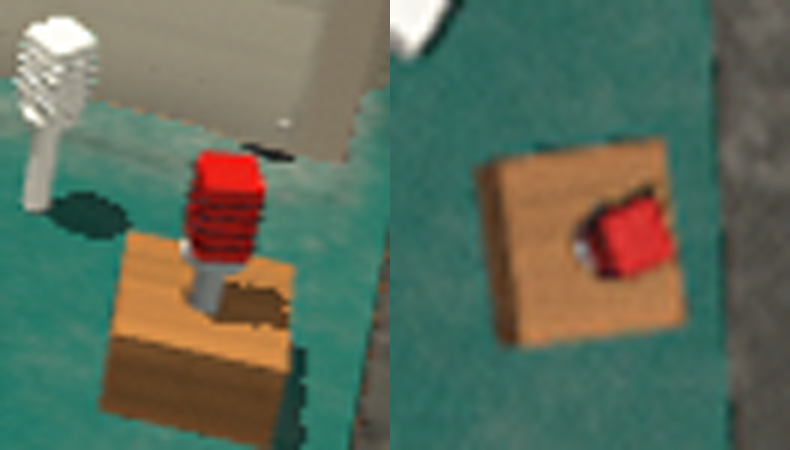

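The crops show the ring at (196,183), the pivot cap at (217.5,204.8) and the idler at (171.5,199). The pin stands upright with its flats turned about 26°.

```bash
cat >> h.py <<'E'
from scipy.spatial.transform import Rotation as Ro
def go(p=None,Rt=None,rot=None):
    """print remaining shift in tool axes, and turn (tool axes) to target"""
    o=arm.observe(); R0=Ro.from_quat(o['ee_rot'])
    print('t',round(o['time_s'],2),'pos',o['eef_pos'].round(4),'j',o['joints'].round(2),'F',np.round(o['contact_force'],1),'gap',round(o['finger_gap'],4),o['grip_force'])
    if Rt is not None:
        print('turn',(R0.inv()*Rt).as_rotvec().round(4))
    if p is not None:
        d=np.array(p)-o['eef_pos']; print('shift now',R0.inv().apply(d).round(4)); 
        if Rt is not None: print('shift after turn',Rt.inv().apply(d).round(4))
def Rtool(n,yx):
    z=-np.array(n)/np.linalg.norm(n); x=np.array([np.cos(yx),np.sin(yx),0]); x-=x@z*z; x/=np.linalg.norm(x)
    return Ro.from_matrix(np.c_[x,np.cross(z,x),z])
E
python3 - <<'E'
from h import *
s=snap('top'); k=np.array([ 0.38715167,0.35850993,-0.2212752]); n=np.array([-k[0],-k[1],1]); n/=np.linalg.norm(n)
def onp(u,v,h=0):
    c,d=ray(s,u,v); k0=np.array([0,0,k[2]])+n*h; return c+d*((k0-c)@n)/(d@n)
hole=onp(196,183.2); print('hole',hole)
for h in(0,.019,.022,.026):
    q=onp(217.5,204.75,h)-n*h; d=hole-q; print(h,q,np.linalg.norm(d),'yaw',np.degrees(np.arctan2(d[1],d[0])))
    w=onp(171.5,199.2,h)-n*h; print('  idler r',np.linalg.norm(w-q),np.degrees(np.arccos((w-q)@d/np.linalg.norm(w-q)/np.linalg.norm(d))))
P=cloud(s)
for (u,v) in((217,204),(171,199),(195,201)): 
    a=P[v,u]; print((a-[0,0,k[2]])@n)
# panel corners
c=[(130+x/4,130+y/4) for x,y in((319,20),(533,237),(68,257))]; e=[onp(*q) for q in c]
d=e[0]-e[2]; print('top edge len',np.linalg.norm(d),'yaw-90',np.degrees(np.arctan2(d[1],d[0]))+90)
d=e[0]-e[1]; print('side len',np.linalg.norm(d),'yaw',np.degrees(np.arctan2(d[1],d[0])))
# grip top corners from crop c3: scale 8 in x, 9 in y, orig offset 380,215
for a,b in(((600,225),(655,198)),((655,198),(672,245)),((620,275),(672,245)),((600,225),(620,275))):
    f=lambda q: onz(s,380+(q[0]-390)/8,215+q[1]/9,.093)
    d=f(b)-f(a); print(np.linalg.norm(d),np.degrees(np.arctan2(d[1],d[0])))
go([.451,-.277,.19],Rtool([0,0,1],np.radians(26)))
E
```

```text
hole [0.61074203 0.27142912 0.11248463]
0 [0.55796834 0.22106067 0.07399562] 0.0824830151859138 yaw 43.66412398433693
  idler r 0.12100408882749261 36.865483527785656
0.019 [0.56237721 0.22490767 0.07708171] 0.0758733703570571 yaw 43.887044003227764
  idler r 0.11912009432990212 36.66831366603091
0.022 [0.56307334 0.2255151  0.07756899] 0.07482983276222627 yaw 43.925840982854965
  idler r 0.11882262151449306 36.633997630551065
0.026 [0.56400153 0.22632499 0.07821869] 0.07343849244194019 yaw 43.97928502480087
  idler r 0.11842599109394782 36.586725901111414
0.026497945885976426
0.017485141438134066
0.02309410857207639
top edge len 0.21599021259617576 yaw-90 43.16876366601101
side len 0.20743664945628826 yaw 45.668018004426266
0.019731062426257048 -68.10755058808014
0.01445575624597113 -160.5136394496466
0.019208912869234256 -64.66723169330851
0.015595796339792946 -158.29165276953276
t 0.25 pos [ 0.1566 -0.501   0.248 ] j [-1.41  0.34  1.52  0.    1.28 -0.15] F [0.  1.  0.4] gap 0.0854 0.0
turn [-0.0006 -0.0002 -0.1509]
shift now [ 0.3478 -0.1259  0.0581]
shift after turn [ 0.3628 -0.0722  0.058 ]
```

Call:
play_rows(commands=[[0, 0, 0, 0, 0, -0.06, 0.06], [0, 0, 0, 0, 0, -0.057, 0.06], [0.03, -0.007, 0.004, 0, 0, 0, 0.06], [0.03, -0.007, 0.005, 0, 0, 0, 0.06], [0.03, -0.007, 0.005, 0, 0, 0, 0.06], [0.03, -0.007, 0.005, 0, 0, 0, 0.06], [0.03, -0.007, 0.005, 0, 0, 0, 0.06], [0.03, -0.007, 0.005, 0, 0, 0, 0.06], [0.03, -0.007, 0.005, 0, 0, 0, 0.06], [0.03, -0.007, 0.005, 0, 0, 0, 0.06], [0.03, -0.007, 0.005, 0, 0, 0, 0.06], [0.03, -0.007, 0.005, 0, 0, 0, 0.06], [0.03, -0.007, 0.005, 0, 0, 0, 0.06], [0.03, -0.007, 0.004, 0, 0, 0, 0.06], [0, 0, 0, 0, 0, 0, 0.06]])

```text
time_s: 1.75
eef_pos: [0.453, -0.2754, 0.1895]
ee_rot: [0.978, 0.21, 0.0, -0.001]
contact_force: [-0.9, -0.9, -0.4]
finger_gap: 0.0601
grip_force: 0.0
```

```bash
python3 - <<'E'
from h import *
go([.451,-.277,.079],Rtool([0,0,1],np.radians(24)))
E
```

```text
t 1.75 pos [ 0.453  -0.2754  0.1895] j [-0.69  0.41  1.6   0.    1.14  0.46] F [-0.9 -0.9 -0.4] gap 0.0601 0.0
turn [-0.0012 -0.0004  0.0044]
shift now [-0.0025  0.0008  0.1105]
shift after turn [-0.0025  0.0007  0.1105]
```

Call:
play_rows(commands=[[-0.0025, 0.001, 0.02, 0, 0, 0, 0.06], [0, 0, 0.02, 0, 0, 0, 0.06], [0, 0, 0.02, 0, 0, 0, 0.06], [0, 0, 0.02, 0, 0, 0, 0.06], [0, 0, 0.015, 0, 0, 0, 0.06], [0, 0, 0.01, 0, 0, 0, 0.06], [0, 0, 0.0055, 0, 0, 0, 0.06], [0, 0, 0, 0, 0, 0, 0.04], [0, 0, 0, 0, 0, 0, 0.03], [0, 0, 0, 0, 0, 0, 0.02], [0, 0, 0, 0, 0, 0, 0.01], [0, 0, 0, 0, 0, 0, 0.01], [0, 0, 0, 0, 0, 0, 0.01]])

```text
time_s: 3.05
eef_pos: [0.4495, -0.2798, 0.0806]
ee_rot: [0.978, 0.208, 0.0, 0.0]
contact_force: [-1.7, 1.6, 6.6]
finger_gap: 0.0188
grip_force: 58.5
```

```bash
python3 - <<'E'
from h import *
go([.451,-.277,.079],Rtool([0,0,1],np.radians(24)))
s=snap('scene'); t=snap('top')
cv2.imwrite('pics/g.png',np.hstack([cv2.resize(s['img'][215:305,370:460],(400,400),interpolation=2),cv2.resize(t['img'][200:265,365:430],(400,400),interpolation=2)]))
E
```

```text
t 3.05 pos [ 0.4495 -0.2798  0.0806] j [-0.7   0.54  1.72 -0.    0.87  0.45] F [-1.7  1.6  6.6] gap 0.0188 58.532177209854126
turn [ 0.0011 -0.0005  0.0011]
shift now [ 0.0025 -0.0019  0.0016]
shift after turn [ 0.0025 -0.0019  0.0016]
```

View pics/g.png

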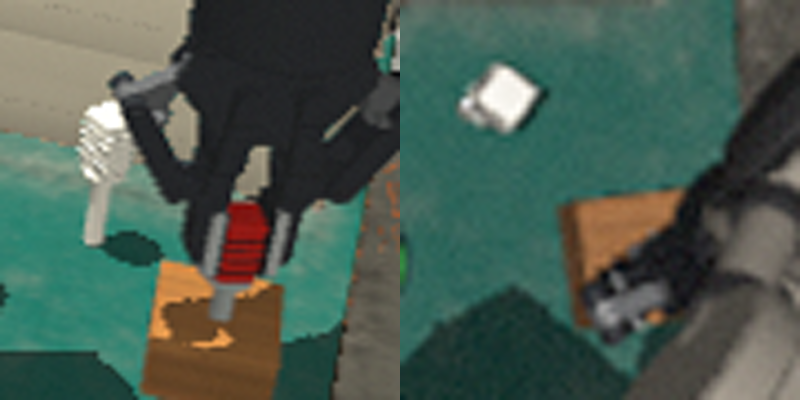

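Call:
play_rows(commands=[[0, 0, -0.005, 0, 0, 0, 0.01], [0, 0, -0.01, 0, 0, 0, 0.01], [0, 0, -0.01, 0, 0, 0, 0.01], [0, 0, -0.01, 0, 0, 0, 0.01], [0, 0, -0.02, 0, 0, 0, 0.01], [0, 0, -0.03, 0, 0, 0, 0.01], [0, 0, -0.03, 0, 0, 0, 0.01], [0, 0, -0.03, 0, 0, 0, 0.01], [0, 0, -0.03, 0, 0, 0, 0.01], [0, 0, -0.02, 0, 0, 0, 0.01], [0, 0, 0, 0, 0, 0, 0.01]])

```text
time_s: 4.25
eef_pos: [0.4501, -0.2804, 0.2786]
ee_rot: [0.978, 0.208, 0.002, 0.003]
contact_force: [-0.1, -0.0, -1.4]
finger_gap: 0.0192
grip_force: 58.6
```

```bash
cat >> h.py <<'E'
hole=np.array([.6107,.2714,.1125]); yaw=np.radians(43.5); sl=np.radians(28)
ux=np.array([np.cos(yaw)*np.cos(sl),np.sin(yaw)*np.cos(sl),np.sin(sl)]); uy=np.array([-np.sin(yaw),np.cos(yaw),0]); un=np.cross(ux,uy)
Rp=Rtool(un,yaw); L=.0706
def tcp(a,h,r=.076): # pin foot at polar angle a (left of up) about pivot, height h above the panel
    return hole-ux*.076+r*(np.cos(a)*ux+np.sin(a)*uy)+(h+L)*un
E
python3 - <<'E'
from h import *
for p in ([.42,-.2,.30],tcp(1.05,.05)): go(p,Rp); print(p)
E
```

```text
t 4.25 pos [ 0.4501 -0.2804  0.2786] j [-0.7   0.33  1.46 -0.    1.35  0.45] F [-0.1 -0.  -1.4] gap 0.0192 58.647451400756836
turn [ 0.0897  0.482  -0.3308]
shift now [ 0.0053 -0.0855 -0.022 ]
shift after turn [ 0.0396 -0.0791 -0.0032]
[0.42, -0.2, 0.3]
t 4.25 pos [ 0.4501 -0.2804  0.2786] j [-0.7   0.33  1.46 -0.    1.35  0.45] F [-0.1 -0.  -1.4] gap 0.0192 58.647451400756836
turn [ 0.0897  0.482  -0.3308]
shift now [ 0.2642 -0.471   0.0753]
shift after turn [ 0.322  -0.3556  0.259 ]
[0.49979536 0.25703838 0.2010569 ]
```

Call:
play_rows(commands=[[0.006, -0.014, -0.002, 0, 0, 0, 0.01], [0.011, -0.028, -0.002, 0, 0, 0, 0.01], [0.011, -0.028, -0.002, 0, 0, 0, 0.01], [0.011, -0.028, -0.002, 0, 0, 0, 0.01], [0.011, -0.028, -0.002, 0, 0, 0, 0.01], [0.011, -0.028, -0.002, 0, 0, 0, 0.01], [0.011, -0.028, -0.002, 0, 0, 0, 0.01], [0.011, -0.028, -0.002, 0, 0, 0, 0.01], [0.011, -0.028, -0.002, 0, 0, 0, 0.01], [0.011, -0.028, -0.002, 0, 0, 0, 0.01], [0.011, -0.028, 0, 0, 0, 0, 0.01], [0.011, -0.028, 0, 0, 0, 0, 0.01], [0.011, -0.028, 0, 0, 0, 0, 0.01], [0.011, -0.028, 0, 0, 0, 0, 0.01], [0.011, -0.028, 0, 0, 0, 0, 0.01], [0.011, -0.028, 0, 0, 0, 0, 0.01], [0.006, -0.014, 0, 0, 0, 0, 0.01]])

```text
time_s: 5.95
eef_pos: [0.4265, 0.2039, 0.2934]
ee_rot: [0.978, 0.209, -0.001, -0.0]
contact_force: [-0.2, -0.6, 0.8]
finger_gap: 0.019
grip_force: 58.7
```

Call:
play_rows(commands=[[0, 0, 0, 0.015, 0.0803, -0.0551, 0.01], [0, 0, 0, 0.015, 0.0803, -0.0551, 0.01], [0, 0, 0, 0.015, 0.0803, -0.0551, 0.01], [0, 0, 0, 0.015, 0.0803, -0.0551, 0.01], [0, 0, 0, 0.015, 0.0803, -0.0551, 0.01], [0, 0, 0, 0.015, 0.0803, -0.0551, 0.01], [0, 0, 0, 0, 0, 0, 0.01]])

```text
time_s: 6.65
eef_pos: [0.4257, 0.2011, 0.2927]
ee_rot: [0.902, 0.358, 0.221, -0.094]
contact_force: [0.0, -0.4, -0.8]
finger_gap: 0.0193
grip_force: 58.7
```

```bash
python3 - <<'E'
from h import *
go(tcp(1.1,.05),Rp)
s=snap('scene'); t=snap('top')
cv2.imwrite('pics/a.png',np.hstack([cv2.resize(s['img'][130:260,130:330],(400,260),interpolation=2),cv2.resize(t['img'][130:260,120:320],(400,260),interpolation=2)]))
E
```

```text
t 6.65 pos [0.4257 0.2011 0.2927] j [ 0.08 -0.01  1.93  0.4   0.88  0.69] F [ 0.  -0.4 -0.8] gap 0.0193 58.749579191207886
turn [-0.0087  0.0036 -0.0058]
shift now [0.0355 0.0095 0.124 ]
shift after turn [0.035  0.0086 0.1242]
```

View pics/a.png

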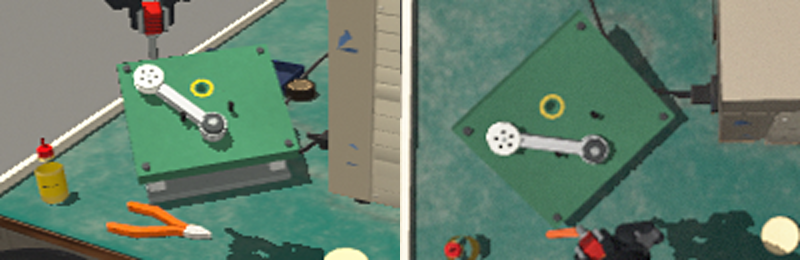

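The scene view now shows the whole panel: ring at about (231,174), the held pin tip near (206,157). The bar is still at rest in both views. I'll triangulate the ring across both views.

```bash
python3 - <<'E'
from h import *
A=[]
for n,box in(('scene',(218,160,245,188)),('top',(183,171,208,196))):
    s=snap(n); H,S,V=cv2.split(cv2.cvtColor(s['img'],cv2.COLOR_BGR2HSV)); m=((H>18)&(H<38)&(S>110)&(V>90)).astype(np.uint8)
    x0,y0,x1,y1=box; v,u=np.nonzero(m[y0:y1,x0:x1]); e=cv2.fitEllipse(cv2.convexHull(np.c_[u+x0,v+y0].astype(np.float32))); print(n,len(u),e)
    A.append(ray(s,*e[0]))
    print(' on plane',(lambda c,d:c+d*((hole-c)@un)/(d@un))(*A[-1]), 'pred',proj(s,hole), 'pin foot pred',proj(s,arm.observe()['eef_pos']+L*Ro.from_quat(arm.observe()['ee_rot']).apply([0,0,1])))
(c1,d1),(c2,d2)=A; t=np.linalg.lstsq(np.c_[d1,-d2],c2-c1,rcond=None)[0]; p,q=c1+t[0]*d1,c2+t[1]*d2; print('tri',(p+q)/2,'gap',np.linalg.norm(p-q))
s=snap('scene');Q=cloud(s); u0,v0=231,174
# plane from scene depth near the ring
H=cv2.cvtColor(s['img'],cv2.COLOR_BGR2HSV)[...,0]; m=np.zeros(H.shape,bool); m[160:200,215:265]=1; X=Q[m&(H>55)&(H<90)]; r=(X-hole)@un; print('scene panel dev',np.median(r),r.std())
s['img'][:]; c=s['img'][120:170,180:235]; cv2.imwrite('pics/p.png',cv2.resize(c,None,fx=10,fy=10,interpolation=2))
E
```

```text
scene 51 ((230.50856018066406, 173.5443878173828), (8.946669578552246, 11.618374824523926), 90.59855651855469)
 on plane [0.60903705 0.27361979 0.11267107] pred [231.49743831 173.49907793] pin foot pred [206.9356334 157.5668982]
top 70 ((195.44802856445312, 182.84423828125), (11.983227729797363, 12.360252380371094), 86.03412628173828)
 on plane [0.61156843 0.27271038 0.11331455] pred [196.01052207 183.21508512] pin foot pred [208.59380317 243.78367535]
tri [0.61123023 0.27385191 0.11170526] gap 0.0021300156099984474
scene panel dev -0.0007835809578148553 0.05688890059267247
```

View pics/p.png

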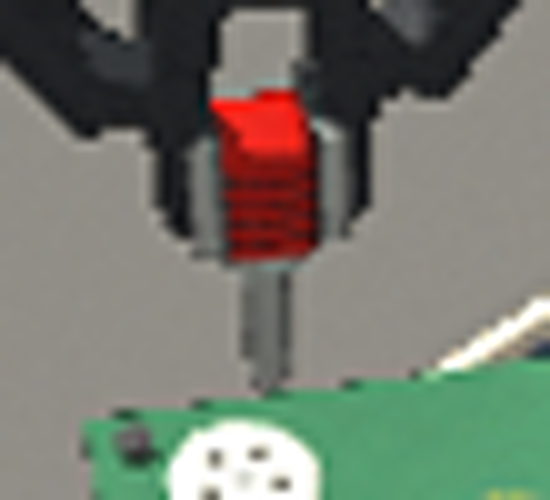

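The foot is at (206.8,159), within about a pixel of the prediction, so the grasp geometry holds. The ring is refined to (0.6105, 0.273, 0.1125).

```bash
sed -i 's/^hole=.*; yaw/hole=np.array([.6105,.273,.1125]); yaw/' h.py; python3 - <<'E'
from h import *
go(tcp(1.1,.006),Rp)
E
```

```text
t 6.9 pos [0.4284 0.202  0.2947] j [ 0.09 -0.01  1.92  0.4   0.88  0.7 ] F [ 0.2 -0.2 -0.8] gap 0.019 58.74896764755249
turn [-0.0068  0.0021 -0.0041]
shift now [0.0331 0.0071 0.1691]
shift after turn [0.0327 0.0061 0.1693]
```

Call:
play_rows(commands=[[0.016, 0.003, 0.01, -0.007, 0.002, -0.004, 0.01], [0.0167, 0.003, 0.02, 0, 0, 0, 0.01], [0, 0, 0.03, 0, 0, 0, 0.01], [0, 0, 0.03, 0, 0, 0, 0.01], [0, 0, 0.025, 0, 0, 0, 0.01], [0, 0, 0.02, 0, 0, 0, 0.01], [0, 0, 0.015, 0, 0, 0, 0.01], [0, 0, 0.01, 0, 0, 0, 0.01], [0, 0, 0.005, 0, 0, 0, 0.01], [0, 0, 0, 0, 0, 0, 0.01]])

```text
time_s: 7.9
eef_pos: [0.5096, 0.2708, 0.1641]
ee_rot: [0.901, 0.36, 0.225, -0.09]
contact_force: [0.5, 1.2, -1.1]
finger_gap: 0.0191
grip_force: 58.7
```

```bash
python3 - <<'E'
from h import *
go(tcp(1.1,.006),Rp)
P=[Rp.inv().apply(tcp(a,.006)) for a in np.linspace(1.1,0,12)]; print(np.diff(P,axis=0).round(4).tolist())
E
```

```text
t 7.9 pos [0.5096 0.2708 0.1641] j [0.23 0.34 1.9  0.5  0.52 0.65] F [ 0.5  1.2 -1.1] gap 0.0191 58.74462604522705
turn [-0.0001 -0.0004  0.0004]
shift now [0.0002 0.0001 0.004 ]
shift after turn [0.0002 0.0001 0.004 ]
[[0.0066, 0.0038, 0.0], [0.0062, 0.0044, -0.0], [0.0057, 0.005, 0.0], [0.0052, 0.0056, 0.0], [0.0046, 0.006, -0.0], [0.004, 0.0065, -0.0], [0.0033, 0.0068, 0.0], [0.0026, 0.0071, -0.0], [0.0019, 0.0074, -0.0], [0.0011, 0.0075, -0.0], [0.0004, 0.0076, 0.0]]
```

Call:
play_rows(commands=[[0, 0, 0.003, 0, 0, 0, 0.01], [0.0066, 0.0038, 0, 0, 0, 0, 0.01], [0.0062, 0.0044, 0, 0, 0, 0, 0.01], [0.0057, 0.005, 0, 0, 0, 0, 0.01], [0.0052, 0.0056, 0, 0, 0, 0, 0.01], [0.0046, 0.006, 0, 0, 0, 0, 0.01], [0.004, 0.0065, 0, 0, 0, 0, 0.01], [0.0033, 0.0068, 0, 0, 0, 0, 0.01], [0.0026, 0.0071, 0, 0, 0, 0, 0.01], [0.0019, 0.0074, 0, 0, 0, 0, 0.01], [0.0011, 0.0075, 0, 0, 0, 0, 0.01], [0.0004, 0.0076, 0, 0, 0, 0, 0.01], [0, 0, 0, 0, 0, 0, 0.01], [0, 0, 0, 0, 0, 0, 0.01]])

```text
time_s: 9.3
eef_pos: [0.5843, 0.2476, 0.1817]
ee_rot: [0.901, 0.359, 0.226, -0.09]
contact_force: [-2.1, 3.5, -1.6]
finger_gap: 0.019
grip_force: 58.8
```

```bash
python3 - <<'E'
from h import *
go(tcp(0,.006),Rp)
s=snap('scene'); t=snap('top'); o=arm.observe(); f=o['eef_pos']+L*Ro.from_quat(o['ee_rot']).apply([0,0,1])
print(proj(s,f),proj(s,hole),'h',(f-hole)@un)
cv2.imwrite('pics/b.png',np.hstack([cv2.resize(s['img'][135:215,185:265],(400,400),interpolation=2),cv2.resize(t['img'][140:240,150:250],(400,400),interpolation=2)]))
E
```

```text
t 9.3 pos [0.5843 0.2476 0.1817] j [0.15 0.42 1.72 0.46 0.64 0.64] F [-2.1  3.5 -1.6] gap 0.019 58.79571318626404
turn [ 0.0011 -0.0019 -0.0002]
shift now [-0.0003 -0.0004  0.0016]
shift after turn [-0.0003 -0.0004  0.0016]
[231.00051662 171.64683042] [230.97887961 173.43017932] h 0.007632251492727353
```

View pics/b.png

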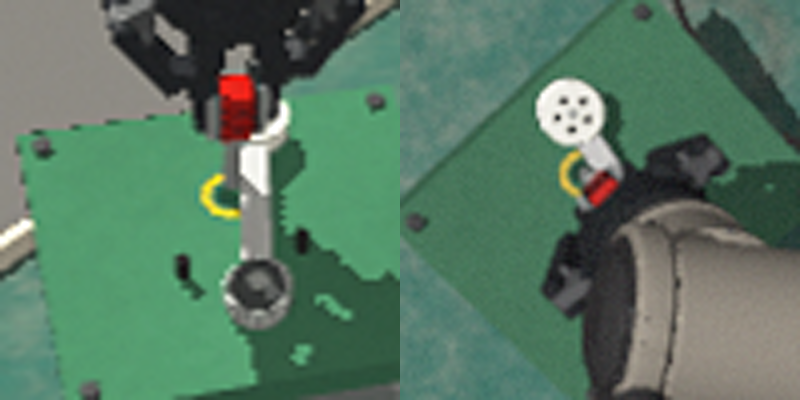

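The bar is swung back and leaning on the pin with about 4 N. The shank stands at about (231,172), over the ring at (231,173). Lowering gently now.

Call:
play_rows(commands=[[0, 0, 0.003, 0, 0, 0, 0.01], [0, 0, 0.003, 0, 0, 0, 0.01], [0, 0, 0.002, 0, 0, 0, 0.01], [0, 0, 0.002, 0, 0, 0, 0.01], [0, 0, 0.002, 0, 0, 0, 0.01], [0, 0, 0, 0, 0, 0, 0.01]])

```text
time_s: 10.0
eef_pos: [0.5881, 0.2517, 0.1706]
ee_rot: [0.901, 0.36, 0.225, -0.09]
contact_force: [-0.6, 3.8, -0.2]
finger_gap: 0.019
grip_force: 59.0
```

```bash
cat > st.py <<'E'
from h import *
go(tcp(0,-.018),Rp); o=arm.observe(); f=o['eef_pos']+L*Ro.from_quat(o['ee_rot']).apply([0,0,1])
B=np.c_[ux,uy,un]; print('foot rel hole (up,left,normal)',((f-hole)@B).round(4),'force',(o['contact_force']@B).round(1),'torque',(o['torque']@B).round(2))
E
python3 st.py
```

```text
t 10.0 pos [0.5881 0.2517 0.1706] j [0.16 0.44 1.72 0.47 0.62 0.64] F [-0.6  3.8 -0.2] gap 0.019 59.02447700500488
turn [ 0.0005 -0.001   0.0002]
shift now [ 0.     -0.0001  0.0132]
shift after turn [ 0.     -0.0001  0.0132]
foot rel hole (up,left,normal) [ 0.     -0.0001 -0.0048] force [ 1.8  3.2 -1.2] torque [ 0.83 -0.05  0.01]
```

Call:
play_rows(commands=[[0, 0, 0.002, 0, 0, 0, 0.01], [0, 0, 0.002, 0, 0, 0, 0.01], [0, 0, 0.002, 0, 0, 0, 0.01], [0, 0, 0.002, 0, 0, 0, 0.01], [0, 0, 0, 0, 0, 0, 0.01]])

```text
time_s: 10.5
eef_pos: [0.5908, 0.2542, 0.1634]
ee_rot: [0.901, 0.36, 0.225, -0.09]
contact_force: [-2.1, 4.0, -1.4]
finger_gap: 0.0189
grip_force: 59.0
```

```bash
python3 st.py
```

```text
t 10.5 pos [0.5908 0.2542 0.1634] j [0.16 0.45 1.72 0.48 0.61 0.63] F [-2.1  4.  -1.4] gap 0.0189 58.998053669929504
turn [ 0.0004 -0.0008  0.0002]
shift now [ 0.0002 -0.0001  0.0052]
shift after turn [ 0.0002 -0.0001  0.0052]
foot rel hole (up,left,normal) [-0.0001 -0.0001 -0.0128] force [ 0.4  4.4 -1.9] torque [0.81 0.02 0.02]
```

Sliding in freely; now I'll push to the bottom.

Call:
play_rows(commands=[[0, 0, 0.002, 0, 0, 0, 0.01], [0, 0, 0.002, 0, 0, 0, 0.01], [0, 0, 0.002, 0, 0, 0, 0.01], [0, 0, 0.002, 0, 0, 0, 0.01], [0, 0, 0.002, 0, 0, 0, 0.01], [0, 0, 0, 0, 0, 0, 0.01]])

```text
time_s: 11.1
eef_pos: [0.5934, 0.2567, 0.158]
ee_rot: [0.901, 0.36, 0.226, -0.089]
contact_force: [-21.7, -10.6, 28.1]
finger_gap: 0.0189
grip_force: 64.0
```

```bash
python3 st.py
```

```text
t 11.1 pos [0.5934 0.2567 0.158 ] j [0.17 0.47 1.72 0.48 0.6  0.62] F [-21.7 -10.6  28.1] gap 0.0189 64.01211977005005
turn [ 0.0009 -0.0024  0.0021]
shift now [-0.0006 -0.0001 -0.0013]
shift after turn [-0.0006 -0.0001 -0.0013]
foot rel hole (up,left,normal) [ 0.0007 -0.0001 -0.0193] force [-7.2  7.3 35.6] torque [ 1.53  1.88 -0.02]
```

Contact is 36 N at about 19 mm depth, so it has bottomed. I'll relax, open the fingers and back off along the normal.

Call:
play_rows(commands=[[0, 0, -0.002, 0, 0, 0, 0.01], [0, 0, -0.001, 0, 0, 0, 0.01], [0, 0, 0, 0, 0, 0, 0.03], [0, 0, 0, 0, 0, 0, 0.045], [0, 0, 0, 0, 0, 0, 0.05], [0, 0, 0, 0, 0, 0, 0.05], [0, 0, 0, 0, 0, 0, 0.05], [0, 0, -0.005, 0, 0, 0, 0.05], [0, 0, -0.01, 0, 0, 0, 0.05], [0, 0, -0.02, 0, 0, 0, 0.05], [0, 0, -0.03, 0, 0, 0, 0.05], [0, 0, -0.03, 0, 0, 0, 0.05], [0, 0, -0.03, 0, 0, 0, 0.05], [-0.02, 0, -0.02, 0, 0, 0, 0.05], [-0.03, 0, -0.01, 0, 0, 0, 0.05], [0, 0, 0, 0, 0, 0, 0.05]])

```text
time_s: 12.7
eef_pos: [0.5057, 0.1743, 0.2714]
ee_rot: [0.901, 0.359, 0.225, -0.089]
contact_force: [-0.1, -0.2, -1.0]
finger_gap: 0.0499
grip_force: 0.0
```

```bash
python3 st.py; python3 - <<'E'
from h import *
s=snap('scene'); t=snap('top'); Q=cloud(s); T=cloud(t)
for n,c,C in(('scene',s,Q),('top',t,T)):
    H,S,V=cv2.split(cv2.cvtColor(c['img'],cv2.COLOR_BGR2HSV)); m=((H<6)|(H>174))&(S>150)&(V>60); a=proj(c,hole+.05*un).astype(int); k=np.zeros_like(m); k[a[1]-18:a[1]+18,a[0]-18:a[0]+18]=1; m&=k
    v,u=np.nonzero(m); X=(C[m]-hole)@np.c_[ux,uy,un]; print(n,len(u),u.mean(),v.mean(),'pred mid grip',proj(c,hole+.048*un),'top',proj(c,hole+.065*un),'heights',np.percentile(X[:,2],[5,50,95]).round(4),np.median(X[X[:,2]>.055],0).round(4))
cv2.imwrite('pics/e.png',np.hstack([cv2.resize(s['img'][135:215,185:265],(400,400),interpolation=2),cv2.resize(t['img'][140:240,150:250],(400,400),interpolation=2)]))
E
```

```text
t 12.7 pos [0.5057 0.1743 0.2714] j [0.01 0.15 1.83 0.44 0.85 0.58] F [-0.1 -0.2 -1. ] gap 0.0499 0.0
turn [ 0.0012 -0.0003 -0.0006]
shift now [0.0525 0.0003 0.1553]
shift after turn [0.0525 0.0006 0.1552]
foot rel hole (up,left,normal) [-0.0525  0.0005  0.1372] force [-0.7 -0.1 -0.8] torque [-0.03  0.23  0.02]
scene 77 228.0909090909091 163.4025974025974 pred mid grip [231.17140985 162.70230134] top [231.24318386 158.70301857] heights [0.0347 0.0612 0.0661] [-0.0066  0.011   0.0634]
top 81 197.37037037037038 189.66666666666666 pred mid grip [199.02602502 187.20079825] top [200.37906208 188.64906649] heights [0.0497 0.0636 0.0685] [0.0021 0.0073 0.0642]
```

View pics/e.png

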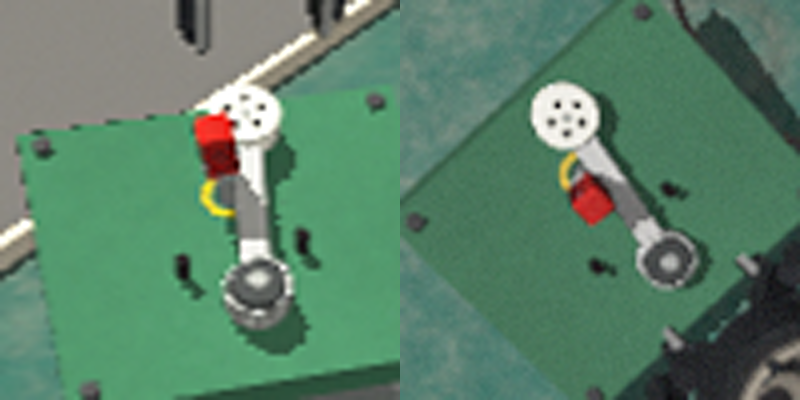

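The pin is in the hole and holds the bar upright beside it. It leans a little left, about what the 2 mm hole play allows. To be sure it is fully home, I'll press its top gently with closed fingers.

Call:
play_rows(commands=[[0.02, -0.004, 0, 0, 0, 0, 0], [0.02, -0.0035, 0, 0, 0, 0, 0], [0.0125, 0, 0.01, 0, 0, 0, 0], [0, 0, 0.025, 0, 0, 0, 0], [0, 0, 0.025, 0, 0, 0, 0], [0, 0, 0.02, 0, 0, 0, 0], [0, 0, 0.015, 0, 0, 0, 0], [0, 0, 0.013, 0, 0, 0, 0], [0, 0, 0.005, 0, 0, 0, 0], [0, 0, 0.004, 0, 0, 0, 0], [0, 0, 0, 0, 0, 0, 0]])

```text
time_s: 13.9
eef_pos: [0.5767, 0.2511, 0.1924]
ee_rot: [0.901, 0.36, 0.225, -0.09]
contact_force: [-0.4, 0.2, -0.1]
finger_gap: -0.0001
grip_force: 0.0
```

```bash
python3 st.py
```

```text
t 13.9 pos [0.5767 0.2511 0.1924] j [0.16 0.39 1.72 0.45 0.66 0.67] F [-0.4  0.2 -0.1] gap -0.0001 0.0
turn [ 0.0007 -0.0013  0.0004]
shift now [-0.0026  0.0073  0.0365]
shift after turn [-0.0026  0.0073  0.0365]
foot rel hole (up,left,normal) [0.0027 0.0073 0.0185] force [-0.2  0.4 -0.1] torque [-0.    0.25 -0.07]
```

Call:
play_rows(commands=[[-0.002, 0, 0.002, 0, 0, 0, 0], [0, 0, 0.002, 0, 0, 0, 0], [0, 0, 0.002, 0, 0, 0, 0], [0, 0, 0.001, 0, 0, 0, 0], [0, 0, 0, 0, 0, 0, 0]])

```text
time_s: 14.4
eef_pos: [0.5778, 0.2521, 0.1854]
ee_rot: [0.901, 0.36, 0.225, -0.09]
contact_force: [-1.0, -1.3, 0.9]
finger_gap: -0.0002
grip_force: 0.4
```

```bash
python3 st.py
```

```text
t 14.4 pos [0.5778 0.2521 0.1854] j [0.16 0.4  1.73 0.45 0.64 0.66] F [-1.  -1.3  0.9] gap -0.0002 0.4416366369696334
turn [ 0.0008 -0.0014  0.0004]
shift now [-0.0006  0.0073  0.0296]
shift after turn [-0.0006  0.0073  0.0296]
foot rel hole (up,left,normal) [0.0007 0.0073 0.0116] force [-1.  -0.3  1.6] torque [-0.05  0.23 -0.02]
```

Call:
play_rows(commands=[[0, 0, 0.001, 0, 0, 0, 0], [0, 0, 0.001, 0, 0, 0, 0], [0, 0, 0.0005, 0, 0, 0, 0], [0, 0, 0, 0, 0, 0, 0]])

```text
time_s: 14.8
eef_pos: [0.5794, 0.2527, 0.1852]
ee_rot: [0.901, 0.36, 0.227, -0.089]
contact_force: [-4.8, -5.6, 12.7]
finger_gap: -0.0001
grip_force: 7.1
```

```bash
python3 st.py
```

```text
t 14.8 pos [0.5794 0.2527 0.1852] j [0.16 0.41 1.73 0.46 0.64 0.66] F [-4.8 -5.6 12.7] gap -0.0001 7.077175840968266
turn [ 0.0027 -0.0042  0.0012]
shift now [-0.002   0.0066  0.0287]
shift after turn [-0.0019  0.0067  0.0287]
foot rel hole (up,left,normal) [0.0022 0.0065 0.0107] force [-0.5 -0.7 14.7] torque [-0.04  0.36  0.01]
```

Call:
play_rows(commands=[[0, 0, 0.001, 0, 0, 0, 0], [0, 0, 0.0005, 0, 0, 0, 0], [0, 0, 0, 0, 0, 0, 0]])

```text
time_s: 15.1
eef_pos: [0.5806, 0.253, 0.1854]
ee_rot: [0.9, 0.36, 0.228, -0.089]
contact_force: [-9.0, -8.6, 19.9]
finger_gap: 0.0003
grip_force: 11.6
```

```bash
python3 st.py
```

```text
t 15.1 pos [0.5806 0.253  0.1854] j [0.16 0.41 1.73 0.46 0.64 0.66] F [-9.  -8.6 19.9] gap 0.0003 11.624759025871754
turn [ 0.0043 -0.0064  0.0017]
shift now [-0.0031  0.006   0.0284]
shift after turn [-0.0029  0.0061  0.0284]
foot rel hole (up,left,normal) [0.0033 0.0058 0.0104] force [-1.6 -0.  23.4] torque [-0.06  0.55  0.01]
```

Call:
play_rows(commands=[[0, 0, -0.005, 0, 0, 0, 0], [0, 0, -0.01, 0, 0, 0, 0], [0, 0, -0.02, 0, 0, 0, 0], [0, 0, -0.03, 0, 0, 0, 0], [0, 0, -0.03, 0, 0, 0, 0], [0, 0, -0.02, 0, 0, 0, 0], [-0.02, 0, -0.01, 0, 0, 0, 0], [-0.03, 0, 0, 0, 0, 0, 0], [0, 0, 0, 0, 0, 0, 0]])

```text
time_s: 16.0
eef_pos: [0.5014, 0.1813, 0.2668]
ee_rot: [0.902, 0.359, 0.223, -0.09]
contact_force: [-0.8, -0.3, -0.5]
finger_gap: -0.0001
grip_force: 0.0
```

```bash
python3 st.py; python3 - <<'E'
from h import *
s=snap('scene'); t=snap('top'); T=cloud(t)
H,S,V=cv2.split(cv2.cvtColor(t['img'],cv2.COLOR_BGR2HSV)); m=((H<6)|(H>174))&(S>150)&(V>60); m[:,:180]=0;m[:,220:]=0;m[:170]=0;m[210:]=0
X=(T[m]-hole)@np.c_[ux,uy,un]; print(np.median(X[X[:,2]>.055],0).round(4))
cv2.imwrite('pics/f.png',np.hstack([cv2.resize(s['img'][135:215,185:265],(400,400),interpolation=2),cv2.resize(t['img'][140:240,150:250],(400,400),interpolation=2)]))
E
```

```text
t 16.0 pos [0.5014 0.1813 0.2668] j [0.02 0.15 1.84 0.44 0.84 0.59] F [-0.8 -0.3 -0.5] gap -0.0001 0.0
turn [-0.0015  0.0026 -0.0015]
shift now [0.0535 0.0087 0.1502]
shift after turn [0.0531 0.0086 0.1504]
foot rel hole (up,left,normal) [-0.0533  0.0087  0.1324] force [-0.9  0.4 -0. ] torque [ 0.01  0.19 -0.04]
[0.0029 0.0065 0.0644]
```

View pics/f.png

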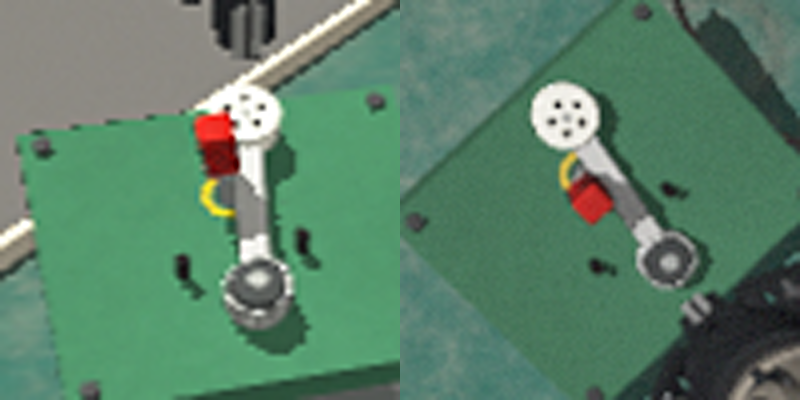

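The pin is bottomed: the push met a stiff stop, and its grip top is about 64–65 mm above the panel. The bar is held in both views, and the gripper is clear.

```bash
python3 -c "
from station import arm
print(arm.finish_job())"
```

```text
the job is handed in; nothing more can be done
None
```

The job is handed in at about 16 s: the locking pin is pushed home in the yellow-ringed hole and holds the take-up arm back (it leans a little to the left within the hole's play), and the robot never went near the spool, tin or bottle.

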